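# Gauge a mixer valve's bore with a go / no-go plug gauge

## Task

Check the reamed through bore of the brass mixer-valve casting clamped in the V-block: take the double-ended plug gauge from its wooden rest, feel for the bore (it lies 2 to 3 mm off the casting's centre), slide the long go end in until the handle's collar is seated on the end face, press it home lightly and draw it out. Then put the short, fatter no-go end squarely into the counterbore at either mouth, press it on the counterbore's floor with about 10 N for a second to confirm that the bore refuses it, and lay the gauge back in its rest. Never load the gauge on the casting by more than 30 N, and leave the caliper, the marker, the loose tap casting and the dish of screws where they are.

Things in the scene. Friction and masses are not known exactly. Their poses are not given: they have to be found in the camera images.
- gauge: Double-ended steel plug gauge, 148 mm long, about 0.3 kg. Origin on its axis at mid handle; x along the axis to the go end; z up in the rest. Handle: dark hexagon bar, x -45 to 45 mm, 22 mm across flats, two flats upright and a corner down (12.7 mm below the axis) in the rest. Collars at both handle ends, 32 mm diameter, 6 mm thick (to x = 51 and -51 mm); beyond them the bright ends
- go_tip (a point): centre of the go end's face, 83 mm from the gauge's origin along +x; axes as the gauge's. The go end is the long slim one: cylinder 20.8 mm in diameter, 32 mm long, edge broken by 0.5 mm. It slides with 1.2 mm of play in the 22 mm bore
- nogo_tip (a point): centre of the no-go end's face, 65 mm from the gauge's origin along -x; axes as the gauge's. The no-go end is the short fat one: cylinder 25.5 mm in diameter, 14 mm long, square ended; it goes into the 27 mm counterbore but not into the 22 mm bore
- valve_body: Brass mixer-valve casting, rigidly clamped. Origin on the casting's centre line, mid length, 75 mm above the pad; y along the barrel, x level to the rear (two short inlet stubs), z up. 80 mm long over its end faces, flanges 49 mm in diameter. Its bore is parallel to y but lies 2 to 3.3 mm off the casting's centre line (cast core shift), in a direction that differs and is not measured: feel for it
- bore_mid (a point): middle of the casting on its centre line, same point and axes as valve_body. Go end fully home (collar on the end face): the gauge's origin is 91 mm and the go tip 8 mm from here along y. No-go end on the counterbore's floor: its tip 35 mm from here along y
- mouth_left (a point): point on the casting's centre line in the end face on the +y side, 40 mm from the middle; axes as valve_body. Both mouths are alike and on one axis: a raised face 42 mm in diameter, in it a counterbore 27 mm in diameter and 5 mm deep with a 1 mm chamfer, then the through bore, 22 mm in diameter with 0.3 mm chamfer, all concentric
- mouth_right (a point): the same on the -y side, 40 mm from the middle; axes as valve_body
- vblock: V-block with stirrup clamp on a plate 92 x 88 x 12 mm, bolted down, cannot move. Origin on the pad under the middle of the bore, axes as valve_body. Block 28 mm along the bore, 56 mm wide, 68 mm high; the stirrup (66 mm wide, 12 mm along the bore) bridges the brass at its middle, its thumb screw reaches 115 mm above the pad
- gauge_rest: Wooden rest 116 x 50 mm, fixed, at any yaw. Origin at mid underside on the pad, x along the gauge towards its go end at the start, z up. Base 12 mm thick; two uprights 10 mm thick (x 31 to 41 and -41 to -31 mm), 42 mm wide, 40 mm high, with 120 degree V notches that carry the hexagon's lower flats; 62 mm between them for the fingers. The collars hang outside with 4 mm play each way along x
- rest_seat (a point): where the gauge's origin belongs in the rest: 40 mm above the pad over the middle of the rest; axes as gauge_rest; the gauge may lie either way round
- caliper: loose vernier caliper, 216 mm long, 12 mm thick, lying on the pad's left; origin at the middle of its underside
- marker: loose marker pen, 130 mm long, 17 mm thick, lying on the pad's right near the robot; origin at the middle of its underside
- tap_a: loose brass tap-body casting, 163 x 69 x 42 mm, lying on the pad's right; origin at the middle of its underside
- dish: loose round steel dish of small screws, 74 mm wide, 17 mm high, at the right rear; origin at the middle of its underside
There are look-alikes about, which are no part of the job. Of the things that look like the gauge, the larger one is meant.

How it is judged:
On the way, in this order (a step that is already met when the one before it is completed fails the run):
1. the go end is fully home in the bore, its collar seated on the end face (within 2.5 mm), with a light push of at least 3 N (y of go_tip in the frame of valve_body between -0.0105 and 0.0105 m and distance between go_tip and bore_mid below 0.0125 m and angle between the x axis of gauge and the y axis of valve_body, either way round below 0.06 rad and contact force between gauge and valve_body above 3 N), for 0.2 s.
2. the no-go end stands at least 2.5 mm deep in the counterbore of a mouth, square to the bore, and is pressed there with at least 5 N for 0.3 s without entering the bore (distance between nogo_tip and bore_mid between 0.032 and 0.0375 m and angle between the x axis of gauge and the y axis of valve_body, either way round below 0.06 rad and contact force between gauge and valve_body above 5 N), for 0.3 s.
At the end, for the whole second after the job is handed in: The gauge lies at rest and released in the notches of its rest, either way round, its middle within 6.5 mm of the seat and its axis along the rest within 0.06 rad (distance between gauge and rest_seat below 0.0065 m and angle between the x axis of gauge and the x axis of gauge_rest, either way round below 0.06 rad and linear speed of gauge below 0.02 m/s); the robot touches nothing.
It fails at once if the gauge is loaded on the brass casting by more than 30 N (contact force between gauge and valve_body above 30 N).
It fails at once if the caliper, marker, loose tap casting or dish is moved by more than 20 mm (distance of any of caliper, marker, tap_a, dish from where it was at the start of the episode above 0.02 m).
It also fails if it takes over 72 s, if anything falls off the work surface, if the arm or the gripper's body presses on something with over 40 N, if the wrist force passes 120 N, or if a joint passes its speed limit or range.

## Robot

A 7-joint arm with a two-finger parallel gripper is mounted at the origin on a cart in front of the work surface, level with it; the furniture and walls round the work are solid. World frame = base frame: x ahead of the robot, y to its left, z up, the work surface at z = 0. Lengths are in m, angles in rad, forces in N, time in s.
With the tool pointing down it reaches from about 0.4 to 0.875 m from the base axis. Payload 19.3 kg.
Tool frame: the origin (TCP) lies at the very end of the fingers, on their centre line; the grasp point (between the pads) lies 19 mm behind it; z points along the fingers, y is the line along which they close (so a half turn about z gives the same grasp; the last joint's range is limited). The gripper opens to 85 mm and grips with 20 to 120 N. Pads are 22 mm wide; open, the fingers measure 114 mm over their backs; the gripper's body (76 mm by 85 mm) begins 54 mm behind the grasp point. The pads swing forward as they close: fully open they stand 13 mm farther back than shut.
Start: joints at [-1.29, 0.521, -0.036, 1.599, 0.021, 1.021, -0.113], TCP at [0.215, 0.587, 0.208] pointing down, gripper open.
Joint ranges: [-2.91, 2.91], [-0.3, 2.13], [-1.5, 1.42], [0.17, 2.43], [-1.26, 4.41], [0.16, 1.93], [-2.52, 2.52]. Speed limits (rad/s): [1.89, 1.89, 2.39, 2.39, 3.01, 3.01, 3.01].

## Interface

Orientations are given as [roll, pitch, yaw] about the fixed x, y, z axes, in that order (R = Rz(yaw) Ry(pitch) Rx(roll)).
In Python, from workcell import bot gives the robot as it stands.
- The arm moves only by the tool carry_out, never from a script. Its argument "rows" is a list that holds one entry, the list of rows, each a list of 4 numbers: the shift along the tool's x, y, z in m, then the turn about the tool's z in degrees. In form: [[[x, y, z, twist], ...]]. A call has 1 to 12 rows; each row is the pose to reach, as a shift and turn from the pose commanded when the call began, along the tool's axes at that moment; what a row does not reach only later rows make up. A row lasts 1/12 s, in which the tool goes at most 41.7 mm and 7.16 degrees, less where a joint would pass 70% of its speed; a pose out of reach is approached as far as the arm can. A call with a gripper value outside its range is refused whole. "grip" is the finger opening in m, from 0 to 0.0854, set as the call begins (left out, the last holds). The fingers move at their own pace and stop on an object; "grip_force" is the grip in N (left out, the last holds). Time passes only in rows, so rows that repeat a pose let the fingers close. It gives the time, the measured TCP pose, the force, the opening and the grip force at its end, in the units of the state.
- bot.observe(): the state, without advancing time (a new reading comes with each control period).
- bot.grab_frame(name): name is "side" or "top" or "wrist"; returns a dict with "pixels" (384x512x3 uint8, red, green, blue), "K" (3x3 intrinsics, pixels), "k1" (the pictures are not rectified: a ray, as slopes to the right and down, at radius r is drawn at 1 + k1 r^2 times it, then the intrinsics apply), "pose" (4x4, takes a point from camera to world coordinates). Camera axes: x right, y down, z forward; pixel columns grow to the right and rows downward; lengths in m; the calibration is good to about 2 mm. A picture is of the moment at which its call begins. There is no depth.
- bot.job_done(): hands the job in; it is judged then, once.
Trained networks look in a picture, given as the dict that the camera call returned (one of the last four; its "shot" number tells which), for a name from the list of things; names that differ only in an ending like _2 or _b are one class to them, and where a whole thing is asked for, a point or a joint stands for the part that bears it (a point fixed in the world has none). Each returns a list of dicts, best first, with "conf" (0 to 1); they miss things now and then, are a little off and sometimes report something else, mostly with a low value. They report only what shows in the picture. A call takes as long as a camera call. They do not tell look-alikes from the thing itself.
- bot.look_for(picture, label): "position" ([column, row] in pixels, amid what is visible of it).
- bot.regions_of(picture, label): "region" (384x512 bool, what is visible of it) and "position" ([column, row] in pixels, amid what is visible of it).
- bot.spot_point(picture, label): "position" ([column, row] in pixels: a listed point, or the origin of a listed thing).
The state is a dict: "clock": time; "qpos": joint angles; "qd": joint speeds; "joint_efforts": joint torques, N m; "position": TCP position; "tool_rot": TCP orientation; "force": force on the tool from outside, world axes, zero at the start; "moment": the same for the moment, N m; "grip_width": finger opening in m; "finger_force": force on a finger pad.
Only numpy, scipy, OpenCV 4.12 (cv2) and the standard library are available. Lean on these libraries where they do the work, as an engineer would, in place of code of your own. Each camera call takes 0.05 s, during which the arm holds its last target. There are 200 camera calls.

## Working session

There is one attempt and no reset: what is moved stays moved. The work goes in short steps, Python scripts to look and compute and a tool call to move; the robot and the scene stay as the last step left them, time stands still between calls to the robot, and variables do not carry over. Pictures are saved under pics/ and viewed, at most 10 in all, crops included, and the job is handed in when it is done.

Besides the shell and the picture viewer there is one more tool, called after ">>>" by a JSON object that holds its "method" and its "body", one argument or row to a line. carry_out: Moves the arm, as the interface text tells. Its arguments: {"type":"object","properties":{"rows":{"type":"array","items":{"type":"array","items":{"type":"array","items":{"type":"number"}}}},"grip":{"type":"number"},"grip_force":{"type":"number"}},"required":["rows"]}

```bash
mkdir -p pics; ls; cat > h.py <<'E'
import numpy as np, cv2
from scipy.spatial.transform import Rotation as R
from workcell import bot
def ray(p,uv):
    K=p["K"];k=p["k1"];d=np.array([(uv[0]-K[0,2])/K[0,0],(uv[1]-K[1,2])/K[1,1]])
    s=d.copy()
    for _ in range(20): s=d/(1+k*(s@s))
    T=np.array(p["pose"]);v=T[:3,:3]@np.array([s[0],s[1],1]);return T[:3,3],v/np.linalg.norm(v)
def atz(p,uv,z):
    o,v=ray(p,uv);return o+v*(z-o[2])/v[2]
def proj(p,X):
    T=np.array(p["pose"]);c=T[:3,:3].T@(np.array(X)-T[:3,3]);s=c[:2]/c[2];s=s*(1+p["k1"]*(s@s));K=p["K"]
    return np.array([K[0,0]*s[0]+K[0,2],K[1,1]*s[1]+K[1,2]])
def tri(a,b):
    A=np.zeros((3,3));y=np.zeros(3)
    for o,v in(a,b):
        M=np.eye(3)-np.outer(v,v);A+=M;y+=M@o
    X=np.linalg.solve(A,y);return X,[np.linalg.norm((np.eye(3)-np.outer(v,v))@(X-o)) for o,v in(a,b)]
def save(p,n,box=None,s=1):
    im=p["pixels"][...,::-1]
    if box: im=im[box[1]:box[3],box[0]:box[2]]
    cv2.imwrite("pics/"+n,cv2.resize(im,None,fx=s,fy=s,interpolation=cv2.INTER_CUBIC))
E
python3 - <<'E'
from h import *
P={n:bot.grab_frame(n) for n in("side","top")}
for n,p in P.items():
    print(n,np.round(p["pose"],3).tolist())
    save(p,n+".png")
for l in ["gauge","go_tip","nogo_tip","valve_body","mouth_left","mouth_right","gauge_rest","rest_seat","vblock"]:
    for n,p in P.items():
        print(l,n,[(np.round(d["position"]).tolist(),round(d["conf"],2)) for d in bot.spot_point(p,l)[:3]])
im=np.hstack([P["side"]["pixels"],P["top"]["pixels"]])[...,::-1]
cv2.imwrite("pics/both.png",cv2.resize(im,(800,300)))
s=bot.observe();print({k:np.round(v,3).tolist() for k,v in s.items()})
E
```

```text
pics
side [[0.805, -0.345, 0.483, 0.044], [-0.593, -0.441, 0.673, -0.673], [-0.019, -0.828, -0.56, 0.641], [0.0, 0.0, 0.0, 1.0]]
top [[0.02, -0.998, 0.065, 0.444], [-1.0, -0.019, 0.016, -0.006], [-0.015, -0.066, -0.998, 1.218], [0.0, 0.0, 0.0, 1.0]]
gauge side [([251.0, 236.0], 0.84), ([277.0, 231.0], 0.47), ([217.0, 215.0], 0.45)]
gauge top [([289.0, 214.0], 0.59), ([231.0, 212.0], 0.52)]
go_tip side [([281.0, 232.0], 0.93), ([224.0, 229.0], 0.63)]
go_tip top [([306.0, 188.0], 0.87), ([257.0, 227.0], 0.5)]
nogo_tip side [([222.0, 238.0], 0.89), ([219.0, 208.0], 0.57)]
nogo_tip top [([280.0, 239.0], 0.77), ([219.0, 204.0], 0.66), ([167.0, 202.0], 0.46)]
valve_body side [([272.0, 181.0], 0.6)]
valve_body top [([248.0, 146.0], 0.86), ([249.0, 144.0], 0.59)]
mouth_left side [([268.0, 173.0], 0.65), ([325.0, 262.0], 0.33)]
mouth_left top [([231.0, 140.0], 0.66)]
mouth_right side [([281.0, 188.0], 0.88), ([271.0, 203.0], 0.54)]
mouth_right top [([262.0, 149.0], 0.63)]
gauge_rest side [([248.0, 247.0], 0.97)]
gauge_rest top [([291.0, 217.0], 0.85)]
rest_seat side [([277.0, 290.0], 0.58), ([247.0, 233.0], 0.56)]
rest_seat top [([290.0, 218.0], 0.86)]
vblock side [([272.0, 203.0], 0.86), ([246.0, 235.0], 0.73), ([275.0, 180.0], 0.67)]
vblock top [([251.0, 147.0], 0.92)]
{'clock': 1.0, 'qpos': [-1.29, 0.521, -0.036, 1.599, 0.021, 1.021, -0.113], 'qd': [-0.0, 0.0, 0.0, -0.001, -0.0, 0.0, -0.0], 'joint_efforts': [0.001, -92.687, 1.978, -37.025, 0.018, 0.002, -0.0], 'position': [0.215, 0.587, 0.208], 'tool_rot': [-3.142, 0.0, 2.791], 'force': [0.903, -0.029, 0.799], 'moment': [-0.054, 0.021, -0.018], 'finger_force': 0.0, 'grip_width': 0.085}
```

View pics/top.png

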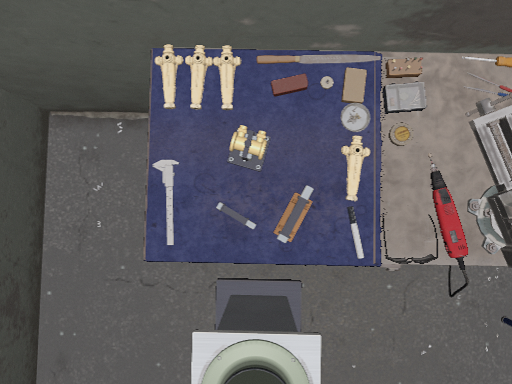

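View pics/side.png

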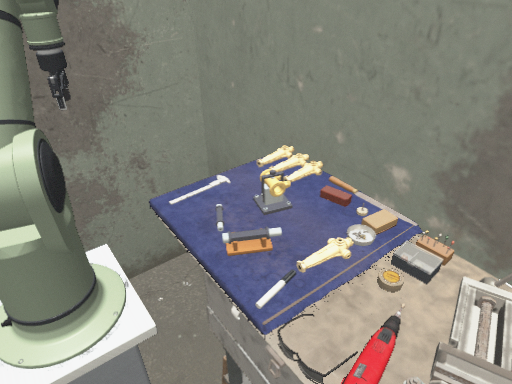

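The top view shows two candidates for the gauge: the bar in the wooden rest at top (294,214) / side (251,236), and a smaller bar lying loose at top (236,215) / side (220,216). I choose the larger one, in the rest. Its go end points to top (307,189), and the casting in the V-block is at (248,146).

```bash
python3 - <<'E'
from h import *
P={n:bot.grab_frame(n) for n in("side","top")}
G=lambda n,l:bot.spot_point(P[n],l)
for l in ["go_tip","nogo_tip","gauge","rest_seat","valve_body","mouth_left","mouth_right","vblock"]:
    S=G("side",l);T=G("top",l);best=[]
    for a in S[:3]:
        for b in T[:3]:
            X,r=tri(ray(P["side"],a["position"]),ray(P["top"],b["position"]))
            print(l,np.round(X,4),np.round(np.array(r)*1000,1),round(a["conf"],2),round(b["conf"],2))
for l,z in [("go_tip",.04),("nogo_tip",.04),("gauge",.04),("rest_seat",.04),("valve_body",.075),("mouth_left",.075),("mouth_right",.075),("vblock",0),("gauge_rest",0)]:
    for n in P:
        b=G(n,l)
        if b: print(l,n,np.round(atz(P[n],b[0]["position"],z),4),round(b[0]["conf"],2))
for l,z in [("vblock",0),("gauge_rest",.03),("valve_body",.075)]:
    for r in bot.regions_of(P["top"],l)[:1]:
        m=r["region"].astype(np.uint8);pts=cv2.findNonZero(m);rr=cv2.minAreaRect(pts);c=cv2.boxPoints(rr)
        print(l,r["conf"],[np.round(atz(P["top"],q,z),3)[:2].tolist() for q in c])
im=np.hstack([cv2.resize(P["top"]["pixels"][125:255,200:330],(400,400),interpolation=2),cv2.resize(P["side"]["pixels"][160:260,200:300],(400,400),interpolation=2)])
cv2.imwrite("pics/crop.png",im[...,::-1])
E
```

```text
go_tip [ 0.4715 -0.0423  0.0164] [79.3 79.3] 0.9 0.76
go_tip [ 0.5111 -0.1191  0.0401] [0.6 0.6] 0.9 0.73
go_tip [ 0.4106  0.0111 -0.0031] [1. 1.] 0.55 0.76
go_tip [ 0.4416 -0.0862  0.0674] [74.7 74.7] 0.55 0.73
nogo_tip [ 0.3825 -0.049   0.0338] [1.4 1.4] 0.86 0.76
nogo_tip [ 0.4707  0.1189 -0.1281] [4.3 4.3] 0.86 0.56
nogo_tip [ 0.3832 -0.0429  0.1334] [3.9 3.9] 0.69 0.76
nogo_tip [0.4625 0.1091 0.0121] [2.5 2.5] 0.69 0.56
nogo_tip [ 0.4342 -0.0759  0.2163] [55. 55.] 0.49 0.76
nogo_tip [0.516  0.053  0.1283] [68.9 68.9] 0.49 0.56
gauge [ 0.4112 -0.0523  0.1084] [32.4 32.4] 0.6 0.58
gauge [0.4447 0.0708 0.0152] [4.1 4.1] 0.6 0.55
gauge [ 0.4457 -0.0753  0.0313] [7.1 7.1] 0.56 0.58
gauge [ 0.4845  0.0477 -0.07  ] [44.6 44.6] 0.56 0.55
rest_seat [ 0.4392 -0.0745  0.0393] [2. 2.] 0.7 0.6
rest_seat [ 0.5211 -0.181   0.0786] [134.2 134.2] 0.36 0.6
valve_body [0.6042 0.0297 0.0793] [1.1 1.1] 0.67 0.67
valve_body [ 0.5906  0.0593 -0.1296] [47. 47.] 0.54 0.67
mouth_left [0.617  0.0718 0.071 ] [6.7 6.7] 0.77 0.97
mouth_right [ 0.5994 -0.0155  0.0803] [1.2 1.2] 0.9 0.94
mouth_right [0.6462 0.
[... 462 characters left out ...]
55  0.04  ] 0.6
valve_body side [0.6095 0.0347 0.075 ] 0.67
valve_body top [0.6039 0.0305 0.075 ] 0.67
mouth_left side [0.6069 0.0695 0.075 ] 0.77
mouth_left top [0.6219 0.0679 0.075 ] 0.97
mouth_right side [ 0.6058 -0.0099  0.075 ] 0.9
mouth_right top [ 0.5992 -0.0149  0.075 ] 0.94
vblock side [0.5988 0.0303 0.    ] 0.68
vblock top [0.6121 0.0263 0.    ] 0.83
gauge_rest side [ 0.4323 -0.0886  0.    ] 0.57
gauge_rest top [ 0.4305 -0.0798  0.    ] 0.64
vblock 0.65 [[0.577, 0.092], [0.676, 0.066], [0.651, -0.025], [0.552, 0.002]]
gauge_rest 0.59 [[0.402, -0.033], [0.499, -0.08], [0.477, -0.124], [0.381, -0.076]]
valve_body 0.84 [[0.597, 0.078], [0.661, 0.064], [0.642, -0.016], [0.579, -0.001]]
```

View pics/crop.png

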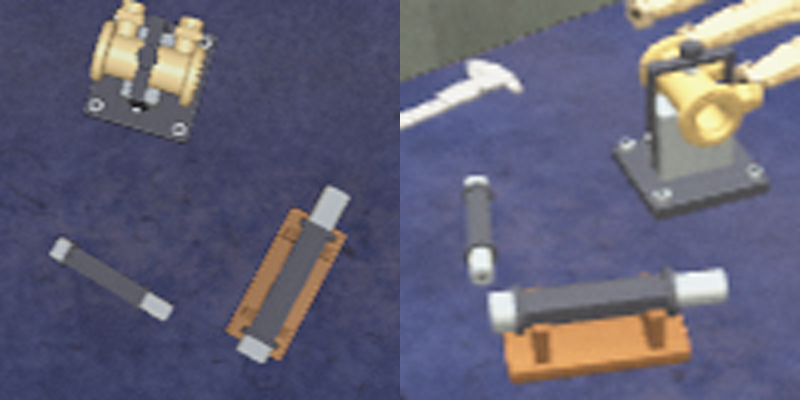

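The crop confirms it. The large gauge lies in its rest with the long go end at the upper right, and the small double on the mat is the look-alike. I'll grasp with tool yaw ≈ 2.64, put the go end in the left mouth, and then the no-go end in the right mouth with no turn in between.

>>> {"method": "carry_out", "body": {
  "rows": [
    [[-0.38,-0.272,-0.05,0],[-0.38,-0.272,-0.05,0],[-0.38,-0.272,-0.05,0],[-0.38,-0.272,-0.05,0],[-0.38,-0.272,-0.05,0],[-0.38,-0.272,-0.05,0],[-0.38,-0.272,-0.05,0],[-0.38,-0.272,-0.05,0],[-0.38,-0.272,-0.05,0],[-0.38,-0.272,-0.05,0],[-0.38,-0.272,-0.05,0],[-0.38,-0.272,-0.05,0]]
  ],
  "grip": 0.06,
  "grip_force": 100
}}

```text
clock: 3.95
position: [0.4813, 0.1953, 0.259]
tool_rot: [-3.141, 0.002, 2.785]
force: [0.0, -0.6, -0.7]
grip_width: 0.0599
finger_force: 0.0
```

```bash
cat >> h.py <<'E'
def wrap(a): return (a+np.pi)%(2*np.pi)-np.pi
def go(x,y,z,yaw,cmd=None):
    "tool shift + twist (deg) from cmd [x,y,z,yaw] or measured pose to the target"
    s=bot.observe();p=np.array(s["position"]);rpy=s["tool_rot"]
    Rm=R.from_euler("xyz",rpy) if cmd is None else R.from_euler("xyz",[np.pi,0,cmd[3]])
    if cmd is not None: p=np.array(cmd[:3])
    y0=Rm.as_euler("xyz")[2]
    print("shift",np.round(Rm.inv().apply(np.array([x,y,z])-p),4),"twist",round(-np.degrees(wrap(yaw-y0)),2))
def st():
    s=bot.observe();print({k:np.round(s[k],4).tolist() for k in("clock","qpos","position","tool_rot","force","moment","grip_width","finger_force")})
E
python3 - <<'E'
from h import *
st()
p=bot.grab_frame("wrist")
for l,z in [("gauge",.04),("go_tip",.04),("nogo_tip",.04),("rest_seat",.04),("valve_body",.075),("mouth_left",.075),("mouth_right",.075),("vblock",0)]:
    for d in bot.spot_point(p,l)[:2]: print(l,np.round(d["position"]),round(d["conf"],2),np.round(atz(p,d["position"],z),4))
go(.4387,-.0795,.12,2.64)
save(p,"w1.png")
E
```

```text
{'clock': 3.95, 'qpos': [-0.5929, 0.2976, 0.1165, 1.82, -0.0376, 1.0248, 0.7517], 'position': [0.4813, 0.1953, 0.259], 'tool_rot': [-3.1413, 0.0024, 2.7846], 'force': [0.0292, -0.6434, -0.67], 'moment': [-0.0573, -0.0421, 0.0957], 'grip_width': 0.0599, 'finger_force': 0.0}
gauge [ 64. 198.] 0.83 [ 0.4382 -0.082   0.04  ]
gauge [159. 162.] 0.58 [0.4404 0.0732 0.04  ]
go_tip [117. 151.] 0.92 [0.4066 0.0269 0.04  ]
nogo_tip [ 57. 152.] 0.56 [ 0.3767 -0.0539  0.04  ]
rest_seat [ 61. 197.] 0.92 [ 0.435  -0.0849  0.04  ]
mouth_left [204. 280.] 0.96 [0.6126 0.0702 0.075 ]
mouth_right [147. 289.] 0.98 [ 0.5989 -0.0145  0.075 ]
mouth_right [ 78. 189.] 0.68 [ 0.4308 -0.0289  0.075 ]
vblock [186. 258.] 0.85 [0.606  0.0275 0.    ]
shift [-0.0597 -0.2776  0.138 ] twist 8.73
```

View pics/w1.png

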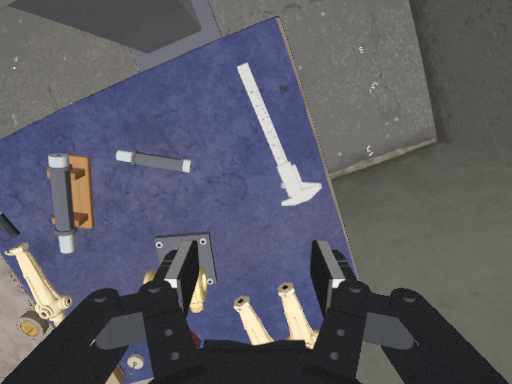

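The wrist view shows the gauge in its rest at (62,195), and the V-block plate at (186,258) partly behind a finger. Both agree with the earlier positions. Next I move above the gauge and take a closer look.

>>> {"method": "carry_out", "body": {
  "rows": [
    [[-0.06,-0.278,0.13,8.7],[-0.06,-0.278,0.13,8.7],[-0.06,-0.278,0.13,8.7],[-0.06,-0.278,0.13,8.7],[-0.06,-0.278,0.13,8.7],[-0.06,-0.278,0.13,8.7],[-0.06,-0.278,0.13,8.7],[-0.06,-0.278,0.13,8.7],[-0.06,-0.278,0.13,8.7],[-0.06,-0.278,0.13,8.7]]
  ]
}}

```text
clock: 5.23
position: [0.4386, -0.0812, 0.1278]
tool_rot: [-3.141, -0.001, 2.637]
force: [0.8, -0.0, -0.5]
grip_width: 0.0597
finger_force: 0.0
```

```bash
python3 - <<'E'
from h import *
st()
p=bot.grab_frame("wrist")
print(np.round(p["pose"],3).tolist())
for l,z in [("gauge",.04),("go_tip",.04),("nogo_tip",.04),("rest_seat",.04),("gauge_rest",0),("mouth_left",.075),("mouth_right",.075),("vblock",0)]:
    for d in bot.spot_point(p,l)[:2]: print(l,np.round(d["position"]),round(d["conf"],2),np.round(atz(p,d["position"],z),4))
save(p,"w2.png")
E
```

```text
{'clock': 5.2333, 'qpos': [-0.1165, 0.374, 0.2084, 2.1387, -0.1266, 0.6411, 1.2461], 'position': [0.4386, -0.0812, 0.1278], 'tool_rot': [-3.1411, -0.0008, 2.6373], 'force': [0.8227, -0.0467, -0.4911], 'moment': [0.0653, -0.0186, 0.0089], 'grip_width': 0.0597, 'finger_force': 0.0}
[[0.485, 0.83, 0.275, 0.368], [0.875, -0.46, -0.153, -0.042], [-0.0, 0.314, -0.949, 0.294], [0.0, 0.0, 0.0, 1.0]]
gauge [389. 113.] 0.78 [0.4354 0.0515 0.04  ]
gauge [254. 192.] 0.61 [ 0.4408 -0.0833  0.04  ]
go_tip [255. 270.] 0.82 [ 0.5136 -0.1228  0.04  ]
go_tip [328. 110.] 0.78 [0.4077 0.006  0.04  ]
nogo_tip [248. 112.] 0.97 [ 0.3769 -0.0533  0.04  ]
nogo_tip [432. 114.] 0.66 [0.4541 0.0855 0.04  ]
rest_seat [250. 192.] 0.8 [ 0.44   -0.0864  0.04  ]
gauge_rest [253. 180.] 0.96 [ 0.4411 -0.084   0.    ]
gauge_rest [445. 295.] 0.7 [0.6887 0.0539 0.    ]
mouth_left [488. 282.] 0.88 [0.615  0.0708 0.075 ]
mouth_right [256. 273.] 0.74 [ 0.4969 -0.1117  0.075 ]
vblock [407. 256.] 0.88 [0.6075 0.0276 0.    ]
vblock [250. 190.] 0.23 [ 0.4489 -0.0929  0.    ]
```

View pics/w2.png

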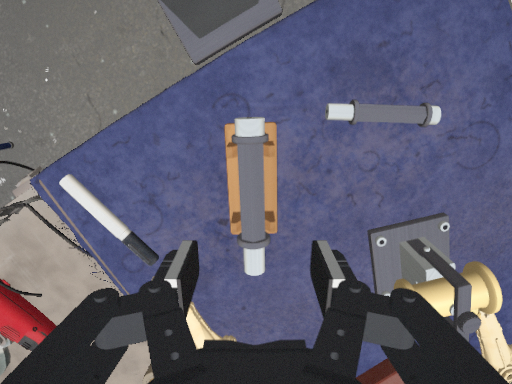

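The wrist view shows the gauge upright in the picture: no-go tip at (250,122), go tip at (254,273), with a small yaw correction needed. The marker, the look-alike and the V-block are all clear of the fingers. Next I descend and grip.

```bash
python3 - <<'E'
from h import *
go(.438,-.083,.022,2.662)
E
```

```text
shift [-0.0002 -0.0029  0.1063] twist -1.27
```

>>> {"method": "carry_out", "body": {
  "rows": [
    [[0,-0.002,0.03,-1.3],[0,-0.002,0.055,-1.3],[0,-0.002,0.08,-1.3],[0,-0.002,0.1,-1.3],[0,-0.002,0.106,-1.3],[0,-0.002,0.106,-1.3],[0,-0.002,0.106,-1.3]]
  ]
}}

```text
clock: 6.27
position: [0.4382, -0.0826, 0.0226]
tool_rot: [-3.142, 0.0, 2.662]
force: [-0.3, -1.0, -0.6]
grip_width: 0.0602
finger_force: 0.0
```

>>> {"method": "carry_out", "body": {
  "rows": [
    [[0,0,0,0],[0,0,0,0],[0,0,0,0],[0,0,0,0],[0,0,0,0],[0,0,0,0],[0,0,0,0],[0,0,0,0]]
  ],
  "grip": 0.01,
  "grip_force": 100
}}

```text
clock: 6.93
position: [0.438, -0.0836, 0.0233]
tool_rot: [-3.141, 0.001, 2.66]
force: [-7.7, -7.5, 26.6]
grip_width: 0.0144
finger_force: 98.0
```

```bash
python3 - <<'E'
from h import *
st()
p=bot.grab_frame("top")
for l,z in [("go_tip",.04),("nogo_tip",.04)]:
    for d in bot.spot_point(p,l)[:2]: print(l,np.round(d["position"]),round(d["conf"],2),np.round(atz(p,d["position"],z),4))
E
```

```text
{'clock': 6.9333, 'qpos': [-0.0427, 0.58, 0.1269, 2.1976, -0.1894, 0.3728, 1.3297], 'position': [0.438, -0.0836, 0.0233], 'tool_rot': [-3.1413, 0.0013, 2.6603], 'force': [-7.6654, -7.4768, 26.5739], 'moment': [-1.611, 1.6304, -0.0123], 'grip_width': 0.0144, 'finger_force': 97.9988}
go_tip [254. 230.] 0.54 [0.4064 0.0123 0.04  ]
go_tip [351. 169.] 0.44 [ 0.5586 -0.2217  0.04  ]
nogo_tip [217. 204.] 0.76 [0.4661 0.1055 0.04  ]
```

```bash
python3 - <<'E'
from h import *
p=bot.grab_frame("wrist");q=bot.grab_frame("side")
a=cv2.resize(p["pixels"],(440,330));b=cv2.resize(q["pixels"][195:275,200:300],(360,330),interpolation=2)
cv2.imwrite("pics/g3.png",np.hstack([a,b[:330]])[...,::-1])
E
```

```text
(no output)
```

View pics/g3.png

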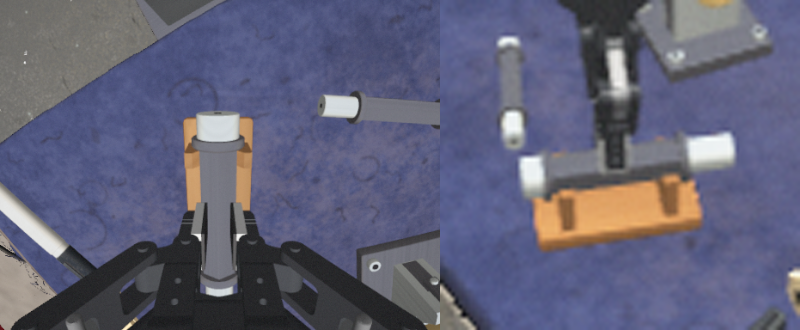

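```bash
python3 - <<'E'
from h import *
q=bot.grab_frame("side")
c=np.array([.438,-.0836]);u=np.array([np.cos(2.66),np.sin(2.66)]);v=np.array([u[1],-u[0]])
for s in(-1,1):
  print(s*v)
  for z in(.0233,.03,.035,.04): print(z,np.round(proj(q,[*(c+s*.012*v),z]),1))
for x,z,l in((-.083,.04,"go"),(.065,.04,"nogo")): print(l,np.round(proj(q,[*(c+x*u),z]),1))
for l in("go_tip","nogo_tip","gauge"): print(l,[(np.round(d["position"],1),round(d["conf"],2)) for d in bot.spot_point(q,l)[:2]])
st()
E
```

```text
[-0.46319126 -0.88625834]
0.0233 [248.5 243. ]
0.03 [248.4 241. ]
0.035 [248.4 239.5]
0.04 [248.3 237.9]
[0.46319126 0.88625834]
0.0233 [247.3 236.8]
0.03 [247.2 234.8]
0.035 [247.1 233.3]
0.04 [247.  231.8]
go [280.  231.1]
nogo [221.9 237.8]
go_tip [(array([279.3, 233. ]), 0.83), (array([219.2, 233.6]), 0.65)]
nogo_tip [(array([224. , 238.7]), 0.77), (array([217.1, 205.3]), 0.7)]
gauge [(array([248.3, 236.9]), 0.79), (array([218.1, 213.8]), 0.61)]
{'clock': 7.3833, 'qpos': [-0.0428, 0.58, 0.1269, 2.1976, -0.1894, 0.3728, 1.3297], 'position': [0.4381, -0.0836, 0.0233], 'tool_rot': [-3.1413, 0.0013, 2.6604], 'force': [-7.3341, -6.6271, 26.5432], 'moment': [-1.5426, 1.6224, 0.0362], 'grip_width': 0.014, 'finger_force': 98.0043}
```

```bash
python3 - <<'E'
from h import *
p=bot.grab_frame("wrist");q=bot.grab_frame("side")
a=cv2.resize(p["pixels"][220:384,160:350],(380,328),interpolation=2);b=cv2.resize(q["pixels"][205:255,220:284],(420,328),interpolation=2)
im=np.clip(np.hstack([a,b]).astype(float)*1.8,0,255).astype(np.uint8)
cv2.imwrite("pics/g4.png",im[...,::-1])
E
```

```text
(no output)
```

View pics/g4.png

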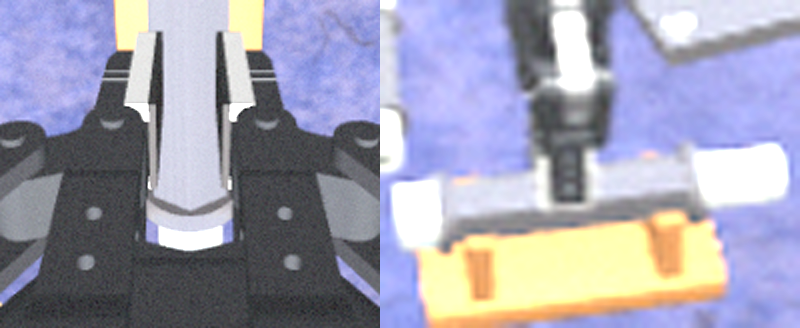

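The close view shows the finger pads ending at about crop (567,205), on the handle's upper sloping faces. That fits the 14 mm opening and the upward push on the tool: the fingers are too high. I'll open, go deeper under force watch, and grip again.

>>> {"method": "carry_out", "body": {
  "rows": [
    [[0,0,0,0],[0,0,0,0],[0,0,0,0],[0,0,0.003,0],[0,0,0.006,0],[0,0,0.008,0],[0,0,0.01,0],[0,0,0.01,0],[0,0,0.01,0]]
  ],
  "grip": 0.06
}}

```text
clock: 8.23
position: [0.4378, -0.0826, 0.0119]
tool_rot: [-3.141, -0.0, 2.662]
force: [-0.3, -0.4, -0.4]
grip_width: 0.0602
finger_force: 0.0
```

>>> {"method": "carry_out", "body": {
  "rows": [
    [[0,0,0,0],[0,0,0,0],[0,0,0,0],[0,0,0,0],[0,0,0,0],[0,0,0,0]]
  ],
  "grip": 0.01,
  "grip_force": 30
}}

```text
clock: 8.73
position: [0.4376, -0.0835, 0.0124]
tool_rot: [-3.141, 0.0, 2.661]
force: [-4.5, -7.1, 9.6]
grip_width: 0.0214
finger_force: 30.8
```

>>> {"method": "carry_out", "body": {
  "rows": [
    [[0,0,0,0],[0,0,0,0],[0,0,0,0],[0,-0.0015,0.003,0],[0,-0.0015,0.006,0],[0,-0.0015,0.008,0],[0,-0.0015,0.008,0]]
  ],
  "grip": 0.05
}}

```text
clock: 9.32
position: [0.437, -0.0838, 0.0036]
tool_rot: [-3.141, -0.001, 2.662]
force: [-0.3, -0.1, 0.1]
grip_width: 0.0504
finger_force: 0.0
```

>>> {"method": "carry_out", "body": {
  "rows": [
    [[0,0,0,0],[0,0,0,0],[0,0,0,0],[0,0,0,0],[0,0,0,0],[0,0,0,0]]
  ],
  "grip": 0.01,
  "grip_force": 30
}}

```text
clock: 9.82
position: [0.4375, -0.0836, 0.0042]
tool_rot: [3.141, 0.0, 2.662]
force: [0.1, 3.8, 4.3]
grip_width: 0.0211
finger_force: 32.2
```

>>> {"method": "carry_out", "body": {
  "rows": [
    [[0,0,0,0],[0,0,0,0],[0,0,0,0],[0,0,-0.01,0],[0,0,-0.03,0],[0,0,-0.06,0],[0,0,-0.09,0],[0,0,-0.12,0],[0,0,-0.14,0],[0,0,-0.14,0],[0,0,-0.14,0]]
  ],
  "grip": 0.01,
  "grip_force": 120
}}

```text
clock: 10.73
position: [0.4375, -0.084, 0.1448]
tool_rot: [3.141, 0.002, 2.661]
force: [-0.7, 0.9, -3.8]
grip_width: 0.0197
finger_force: 118.8
```

```bash
python3 - <<'E'
from h import *
st()
s=bot.observe();p0=np.array(s["position"]);Rm=R.from_euler("xyz",s["tool_rot"])
P={n:bot.grab_frame(n) for n in("wrist","top","side")}
for l in("go_tip","nogo_tip","gauge"):
    obs={}
    for n,p in P.items():
        for d in bot.spot_point(p,l)[:1]:
            X=atz(p,d["position"],p0[2]+.036);obs[n]=d["position"]
            print(l,n,round(d["conf"],2),np.round(X,4),"tool",np.round(Rm.inv().apply(X-p0),4))
    if "top" in obs and "side" in obs:
        X,r=tri(ray(P["side"],obs["side"]),ray(P["top"],obs["top"]));print(l,"tri",np.round(X,4),np.round(r,4),np.round(Rm.inv().apply(X-p0),4))
yv=-.265;c=np.array([.609,.028]);d=np.array([-np.sin(yv),np.cos(yv)])
t=c+.160*d; print(t); go(t[0],t[1],.15,yv+np.pi/2)
E
```

```text
{'clock': 10.7333, 'qpos': [-0.1217, 0.3416, 0.2207, 2.1278, -0.117, 0.6814, 1.2681], 'position': [0.4375, -0.084, 0.1448], 'tool_rot': [3.1407, 0.0016, 2.6614], 'force': [-0.7091, 0.9026, -3.8391], 'moment': [0.0244, -0.0004, 0.0112], 'grip_width': 0.0197, 'finger_force': 118.763}
go_tip wrist 0.74 [ 0.3852 -0.0213  0.1808] tool [ 0.0753  0.0315 -0.0361]
go_tip top 0.57 [ 0.5112 -0.1127  0.1808] tool [-0.0787  0.0086 -0.0359]
go_tip side 0.85 [ 0.5059 -0.1273  0.1808] tool [-0.0807 -0.0068 -0.0359]
go_tip tri [ 0.5135 -0.115   0.1713] [0.0021 0.0021] [-0.0818  0.0077 -0.0263]
nogo_tip wrist 0.88 [0.4083 0.0174 0.1808] tool [ 0.0727  0.0765 -0.036 ]
nogo_tip top 0.55 [0.4614 0.0914 0.1808] tool [ 0.0598  0.1666 -0.0359]
nogo_tip side 0.78 [ 0.3773 -0.0646  0.1808] tool [ 0.0623 -0.0106 -0.0361]
nogo_tip tri [0.4657 0.1019 0.0561] [0.0025 0.0025] [0.061  0.1778 0.0888]
gauge wrist 0.88 [ 0.4405 -0.0845  0.1808] tool [-0.0029  0.0009 -0.036 ]
gauge top 0.78 [0.4434 0.0622 0.1808] tool [ 0.0623  0.1323 -0.036 ]
gauge side 0.94 [ 0.4396 -0.0904  0.1808] tool [-0.0049 -0.0047 -0.036 ]
gauge tri [0.4781 0.0426 0.0973] [0.0429 0.0429] [0.0225 0.1309 0.0476]
[0.65090548 0.1824148 ]
shift [-0.0665  0.3349 -0.0061] twist 77.68
```

The gauge is lifted and held square. Next I swing over to the left side of the casting.

>>> {"method": "carry_out", "body": {
  "rows": [
    [[-0.066,0.335,-0.005,77.7],[-0.066,0.335,-0.005,77.7],[-0.066,0.335,-0.005,77.7],[-0.066,0.335,-0.005,77.7],[-0.066,0.335,-0.005,77.7],[-0.066,0.335,-0.005,77.7],[-0.066,0.335,-0.005,77.7],[-0.066,0.335,-0.005,77.7],[-0.066,0.335,-0.005,77.7],[-0.066,0.335,-0.005,77.7],[-0.066,0.335,-0.005,77.7],[-0.066,0.335,-0.005,77.7]]
  ]
}}

```text
clock: 12.33
position: [0.6503, 0.1832, 0.1484]
tool_rot: [-3.141, 0.001, 1.301]
force: [-0.8, -0.4, -3.6]
grip_width: 0.0194
finger_force: 119.1
```

```bash
python3 - <<'E'
from h import *
st()
P={n:bot.grab_frame(n) for n in("wrist","top")}
for n,p in P.items():
  for l,z in[("valve_body",.075),("mouth_left",.075),("mouth_right",.075),("vblock",0),("gauge",.186),("go_tip",.186),("nogo_tip",.186)]:
    for d in bot.spot_point(p,l)[:1]: print(n,l,np.round(d["position"]),round(d["conf"],2),np.round(atz(p,d["position"],z),4))
save(P["wrist"],"w5.png",(80,100,512,384),1.5)
E
```

```text
{'clock': 12.3333, 'qpos': [-0.6853, 0.7322, 0.5394, 1.528, -0.4196, 0.9997, -0.2996], 'position': [0.6503, 0.1832, 0.1484], 'tool_rot': [-3.141, 0.0011, 1.3007], 'force': [-0.7634, -0.395, -3.5689], 'moment': [0.0304, -0.0017, 0.0544], 'grip_width': 0.0194, 'finger_force': 119.0833}
wrist gauge [122. 306.] 0.67 [0.5734 0.1763 0.186 ]
wrist nogo_tip [252. 136.] 0.97 [0.6665 0.2451 0.186 ]
top valve_body [248. 148.] 0.81 [0.6005 0.0304 0.075 ]
top mouth_left [233. 139.] 0.95 [0.6219 0.0672 0.075 ]
top mouth_right [264. 150.] 0.58 [ 0.5971 -0.0082  0.075 ]
top vblock [251. 150.] 0.67 [0.6066 0.0244 0.    ]
top gauge [175. 117.] 0.6 [0.6516 0.1876 0.186 ]
top go_tip [255. 229.] 0.63 [0.4132 0.0094 0.186 ]
top nogo_tip [166. 204.] 0.75 [0.4628 0.1997 0.186 ]
```

View pics/w5.png

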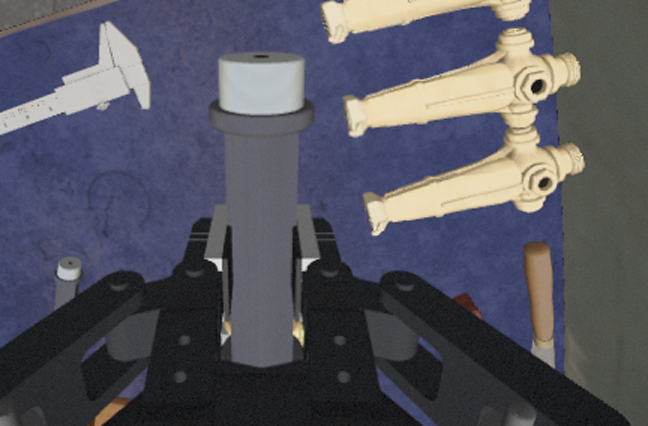

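The wrist view shows the gauge square between the fingers, no-go end outward at (260,80), with nothing near the path.

```bash
python3 - <<'E'
from h import *
p=bot.grab_frame("top")
c=(atz(p,(231.2,158.8),.014)+atz(p,(266.6,138.65),.014))/2
print("bolts centre",c, "fl-fr",atz(p,(231.2,158.8),.014)-atz(p,(258.5,166.9),.014))
m=np.array([(.617+.599)/2,(.070-.0135)/2]);print(m)
yv=-.265;d=np.array([-np.sin(yv),np.cos(yv)])
for cc in (m,c[:2],(m+c[:2])/2):
    t=cc+.147*d;print(t);go(t[0],t[1],.039,yv+np.pi/2)
E
```

```text
bolts centre [0.60807538 0.03033034 0.014     ] fl-fr [0.01910384 0.0688434  0.        ]
[0.608   0.02825]
[0.64650066 0.1701186 ]
shift [-0.0133 -0.0006  0.1101] twist -0.01
[0.64657605 0.17219894]
shift [-0.0113 -0.0011  0.1101] twist -0.01
[0.64653835 0.17115877]
shift [-0.0123 -0.0008  0.1101] twist -0.01
```

>>> {"method": "carry_out", "body": {
  "rows": [
    [[-0.012,-0.001,0.04,0],[-0.012,-0.001,0.08,0],[-0.012,-0.001,0.1,0],[-0.012,-0.001,0.11,0],[-0.016,-0.001,0.11,0],[-0.02,-0.001,0.11,0],[-0.024,-0.001,0.11,0],[-0.026,-0.001,0.11,0],[-0.028,-0.001,0.11,0],[-0.028,-0.001,0.11,0],[-0.028,-0.001,0.11,0]]
  ]
}}

```text
clock: 14.1
position: [0.6425, 0.1562, 0.0397]
tool_rot: [3.141, -0.001, 1.305]
force: [-0.6, -0.2, -3.0]
grip_width: 0.0197
finger_force: 118.9
```

```bash
python3 - <<'E'
from h import *
cat='''
def vf():
    "TCP in casting estimate frame (mm), force in casting axes"
    s=bot.observe();Rv=R.from_euler("z",-.265)
    q=Rv.inv().apply(np.array(s["position"])-[.608,.0293,.075])*1000
    print("t",round(s["clock"],2),"lat,along,z",np.round(q,2),"F",np.round(Rv.inv().apply(s["force"]),1),"M",np.round(Rv.inv().apply(s["moment"]),2),"yaw",round(s["tool_rot"][2],4),"w",round(s["grip_width"],4))
'''
open("h.py","a").write(cat);exec(cat)
vf()
p=bot.grab_frame("side")
for l in("go_tip","nogo_tip","mouth_right"): print(l,[(np.round(d["position"]),round(d["conf"],2)) for d in bot.spot_point(p,l)[:2]])
print(proj(p,[.646,.165,.075]))
save(p,"s6.png",(225,145,325,220),8)
E
```

```text
t 14.1 lat,along,z [ 4.0000e-02  1.3147e+02 -3.5340e+01] F [-0.5 -0.4 -3. ] M [ 0.06 -0.01  0.09] yaw 1.3055 w 0.0197
go_tip [(array([220., 232.]), 0.54), (array([266., 178.]), 0.44)]
nogo_tip [(array([248., 153.]), 0.7), (array([214., 208.]), 0.62)]
mouth_right []
[255.45648635 160.4675559 ]
```

View pics/s6.png

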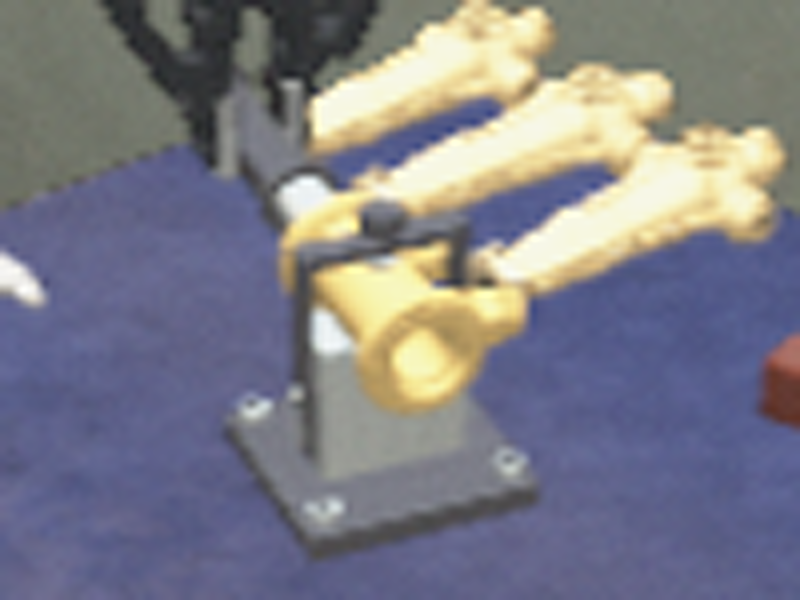

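The side crop shows the go end at (310,200) just in front of the left flange, with the axis in line with the casting. Now I feel forward.

>>> {"method": "carry_out", "body": {
  "rows": [
    [[-0.001,0,0,0],[-0.002,0,0,0],[-0.003,0,0,0],[-0.004,0,0,0],[-0.005,0,0,0],[-0.005,0,0,0]]
  ]
}}

```text
clock: 14.8
position: [0.6409, 0.1509, 0.0391]
tool_rot: [-3.142, 0.0, 1.305]
force: [-0.3, 0.3, -4.4]
grip_width: 0.0191
finger_force: 118.9
```

>>> {"method": "carry_out", "body": {
  "rows": [
    [[-0.0005,0,0,0],[-0.001,0,0,0],[-0.0015,0,0,0],[-0.0015,0,0,0]]
  ]
}}

```text
clock: 15.13
position: [0.6405, 0.1496, 0.0391]
tool_rot: [3.142, 0.0, 1.305]
force: [-1.0, -0.2, -3.7]
grip_width: 0.0192
finger_force: 118.9
```

```bash
python3 -c "
from h import *
vf()"
```

```text
t 15.13 lat,along,z [ -0.13 124.66 -35.9 ] F [-0.9 -0.4 -3.7] M [ 0.   -0.02  0.02] yaw 1.3055 w 0.0192
```

>>> {"method": "carry_out", "body": {
  "rows": [
    [[-0.0005,0,0,0],[-0.001,0,0,0],[-0.0015,0,0,0],[-0.0015,0,0,0]]
  ]
}}

```text
clock: 15.47
position: [0.6401, 0.1482, 0.0391]
tool_rot: [-3.142, 0.0, 1.305]
force: [0.6, -1.0, -3.6]
grip_width: 0.0193
finger_force: 118.9
```

>>> {"method": "carry_out", "body": {
  "rows": [
    [[-0.0005,0,0,0],[-0.001,0,0,0],[-0.0015,0,0,0],[-0.0015,0,0,0]]
  ]
}}

```text
clock: 15.8
position: [0.6397, 0.1467, 0.0391]
tool_rot: [3.142, 0.0, 1.305]
force: [0.4, -0.3, -2.9]
grip_width: 0.0193
finger_force: 118.9
```

>>> {"method": "carry_out", "body": {
  "rows": [
    [[-0.0005,0,0,0],[-0.001,0,0,0],[-0.0015,0,0,0],[-0.0015,0,0,0]]
  ]
}}

```text
clock: 16.13
position: [0.6393, 0.1452, 0.0391]
tool_rot: [-3.142, 0.0, 1.305]
force: [-0.8, -0.3, -3.5]
grip_width: 0.0194
finger_force: 118.9
```

>>> {"method": "carry_out", "body": {
  "rows": [
    [[-0.0005,0,0,0],[-0.001,0,0,0],[-0.0015,0,0,0],[-0.0015,0,0,0]]
  ]
}}

```text
clock: 16.47
position: [0.639, 0.1441, 0.0391]
tool_rot: [-3.142, -0.0, 1.306]
force: [0.5, 1.3, -4.7]
grip_width: 0.0194
finger_force: 119.0
```

>>> {"method": "carry_out", "body": {
  "rows": [
    [[0.0007,0,0,0],[0.0007,0.001,0,0],[0.0007,0.002,0,0],[0.0007,0.003,0,0],[0.0007,0.003,0,0]]
  ]
}}

```text
clock: 16.88
position: [0.642, 0.1439, 0.039]
tool_rot: [-3.141, -0.0, 1.305]
force: [-0.9, 1.8, -2.3]
grip_width: 0.0197
finger_force: 119.1
```

```bash
python3 -c "
from h import *
vf()"
```

```text
t 16.88 lat,along,z [  2.83 119.53 -35.97] F [-1.3  1.5 -2.3] M [ 0.21  0.31 -0.06] yaw 1.3053 w 0.0197
```

>>> {"method": "carry_out", "body": {
  "rows": [
    [[0,-0.001,0,0],[0,-0.002,0,0],[0,-0.003,0,0],[0,-0.004,0,0],[0,-0.005,0,0],[0,-0.006,0,0],[0,-0.006,0,0]]
  ]
}}

```text
clock: 17.47
position: [0.6362, 0.1456, 0.0392]
tool_rot: [3.141, -0.0, 1.306]
force: [1.6, 0.9, -3.9]
grip_width: 0.0197
finger_force: 119.1
```

```bash
python3 -c "
from h import *
vf()"
```

```text
t 17.47 lat,along,z [ -3.24 119.58 -35.83] F [ 1.3  1.3 -3.9] M [ 0.25 -0.28  0.13] yaw 1.3057 w 0.0197
```

>>> {"method": "carry_out", "body": {
  "rows": [
    [[0,-0.0005,0,0],[0,-0.001,0,0],[0,-0.0015,0,0],[0,-0.002,0,0],[0,-0.002,0,0]]
  ]
}}

```text
clock: 17.88
position: [0.6351, 0.1457, 0.0394]
tool_rot: [3.14, -0.0, 1.306]
force: [6.2, 0.3, -3.9]
grip_width: 0.0195
finger_force: 119.2
```

```bash
python3 -c "
from h import *
vf()"
```

```text
t 17.88 lat,along,z [ -4.3  119.48 -35.59] F [ 5.9  1.9 -3.9] M [ 0.41 -1.42  0.53] yaw 1.3057 w 0.0195
```

>>> {"method": "carry_out", "body": {
  "rows": [
    [[0,0.002,0,0],[0,0.004,0,0],[0,0.006,0,0],[0,0.008,0,0],[0,0.009,0,0],[0,0.01,0,0],[0,0.01,0,0]]
  ]
}}

```text
clock: 18.47
position: [0.643, 0.1436, 0.0387]
tool_rot: [-3.139, 0.0, 1.305]
force: [-5.5, 3.2, -2.2]
grip_width: 0.0194
finger_force: 119.3
```

```bash
python3 -c "
from h import *
vf()"
```

```text
t 18.47 lat,along,z [  3.85 119.5  -36.33] F [-6.1  1.6 -2.2] M [ 0.22  1.25 -0.53] yaw 1.3051 w 0.0194
```

>>> {"method": "carry_out", "body": {
  "rows": [
    [[0,-0.002,0,0],[0,-0.0051,0,0],[0,-0.0051,-0.0015,0],[0,-0.0051,-0.003,0],[0,-0.0051,-0.004,0],[0,-0.0051,-0.004,0]]
  ]
}}

```text
clock: 18.97
position: [0.6389, 0.1448, 0.0431]
tool_rot: [-3.141, -0.0, 1.305]
force: [-1.3, 2.7, -10.6]
grip_width: 0.0192
finger_force: 118.2
```

```bash
python3 -c "
from h import *
vf()"
```

```text
t 18.97 lat,along,z [ -0.43 119.56 -31.93] F [ -1.9   2.3 -10.6] M [ 1.    0.22 -0.06] yaw 1.3055 w 0.0192
```

>>> {"method": "carry_out", "body": {
  "rows": [
    [[0,0,0.002,0],[0,0,0.004,0],[0,0,0.0055,0],[0,0,0.007,0],[0,0,0.008,0],[0,0,0.008,0]]
  ]
}}

```text
clock: 19.47
position: [0.6392, 0.1447, 0.035]
tool_rot: [3.141, -0.0, 1.305]
force: [-0.4, 1.6, -3.7]
grip_width: 0.0192
finger_force: 119.1
```

```bash
python3 -c "
from h import *
vf()"
```

```text
t 19.47 lat,along,z [ -0.13 119.53 -40.05] F [-0.8  1.4 -3.7] M [ 0.23 -0.06  0.02] yaw 1.3055 w 0.0192
```

>>> {"method": "carry_out", "body": {
  "rows": [
    [[0,0,0.0007,0],[0,0,0.0015,0],[0,0,0.0015,0]]
  ]
}}

```text
clock: 19.72
position: [0.6392, 0.1447, 0.0336]
tool_rot: [3.141, -0.0, 1.306]
force: [0.1, 0.5, -1.2]
grip_width: 0.0192
finger_force: 119.4
```

>>> {"method": "carry_out", "body": {
  "rows": [
    [[0,0,0.0007,0],[0,0,0.0013,0],[0,0,0.0013,0]]
  ]
}}

```text
clock: 19.97
position: [0.6392, 0.1447, 0.0324]
tool_rot: [3.141, -0.0, 1.306]
force: [0.6, 2.0, 1.9]
grip_width: 0.0194
finger_force: 119.8
```

```bash
python3 -c "
from h import *
vf()"
```

```text
t 19.97 lat,along,z [ -0.12 119.57 -42.57] F [0.1 2.1 1.9] M [-0.03  0.01  0.02] yaw 1.3056 w 0.0194
```

>>> {"method": "carry_out", "body": {
  "rows": [
    [[0,0,-0.0025,0],[0,0,-0.005,0],[-0.0005,0,-0.005,0],[-0.001,0,-0.005,0],[-0.0015,0,-0.005,0],[-0.002,0,-0.005,0],[-0.0025,0,-0.005,0],[-0.0025,0,-0.005,0]]
  ]
}}

```text
clock: 20.63
position: [0.6383, 0.142, 0.0372]
tool_rot: [-3.141, 0.0, 1.305]
force: [0.0, -0.4, -3.4]
grip_width: 0.0194
finger_force: 119.1
```

```bash
python3 -c "
from h import *
vf()"
```

```text
t 20.63 lat,along,z [ -0.27 116.75 -37.77] F [ 0.1 -0.4 -3.4] M [-0.   -0.04 -0.05] yaw 1.3053 w 0.0194
```

It has dropped past the counterbore floor with no force, so it is in the bore. I slide it in while watching the forces.

>>> {"method": "carry_out", "body": {
  "rows": [
    [[-0.001,0,0,0],[-0.002,0,0,0],[-0.003,0,0,0],[-0.004,0,0,0],[-0.005,0,0,0],[-0.006,0,0,0],[-0.006,0,0,0]]
  ]
}}

```text
clock: 21.22
position: [0.6368, 0.1361, 0.0373]
tool_rot: [-3.142, 0.0, 1.305]
force: [-0.2, 0.4, -3.7]
grip_width: 0.019
finger_force: 119.1
```

```bash
python3 -c "
from h import *
vf()"
```

```text
t 21.22 lat,along,z [ -0.23 110.65 -37.7 ] F [-0.3  0.4 -3.7] M [ 0.   -0.04 -0.05] yaw 1.3052 w 0.019
```

>>> {"method": "carry_out", "body": {
  "rows": [
    [[-0.0015,0,0,0],[-0.003,0,0,0],[-0.0045,0,0,0],[-0.006,0,0,0],[-0.0075,0,0,0],[-0.009,0,0,0],[-0.009,0,0,0]]
  ]
}}

```text
clock: 21.8
position: [0.6344, 0.1273, 0.0373]
tool_rot: [-3.142, 0.0, 1.305]
force: [0.3, -0.1, -2.9]
grip_width: 0.0191
finger_force: 119.1
```

>>> {"method": "carry_out", "body": {
  "rows": [
    [[-0.001,0,0,0],[-0.002,0,0,0],[-0.003,0,0,0],[-0.004,0,0,0],[-0.005,0,0,0],[-0.005,0,0,0]]
  ]
}}

```text
clock: 22.3
position: [0.6331, 0.1227, 0.0373]
tool_rot: [3.142, 0.0, 1.305]
force: [0.2, 0.1, -3.4]
grip_width: 0.0193
finger_force: 119.1
```

```bash
python3 -c "
from h import *
vf()"
```

```text
t 22.3 lat,along,z [ -0.19  96.68 -37.67] F [ 0.2  0.2 -3.4] M [ 0.04  0.03 -0.04] yaw 1.3052 w 0.0193
```

>>> {"method": "carry_out", "body": {
  "rows": [
    [[-0.001,0,0,0],[-0.002,0,0,0],[-0.003,0,0,0],[-0.004,0,0,0],[-0.004,0,0,0]]
  ]
}}

```text
clock: 22.72
position: [0.6321, 0.1188, 0.0373]
tool_rot: [-3.142, 0.0, 1.305]
force: [-0.1, -0.4, -5.2]
grip_width: 0.0191
finger_force: 119.1
```

>>> {"method": "carry_out", "body": {
  "rows": [
    [[-0.0005,0,0,0],[-0.001,0,0,0],[-0.0015,0,0,0],[-0.0015,0,0,0],[-0.0015,0,0,0]]
  ]
}}

```text
clock: 23.13
position: [0.632, 0.1187, 0.0374]
tool_rot: [3.141, -0.001, 1.306]
force: [1.0, 4.8, -3.0]
grip_width: 0.019
finger_force: 119.1
```

```bash
python3 -c "
from h import *
vf()"
```

```text
t 23.13 lat,along,z [ -0.29  92.54 -37.6 ] F [-0.2  4.9 -3. ] M [ 1.18  0.01 -0.03] yaw 1.3061 w 0.019
```

>>> {"method": "carry_out", "body": {
  "rows": [
    [[-0.0005,0,0,0],[-0.0009,0,0,0],[-0.0009,0,0,0],[-0.0009,0,0,0],[-0.0009,0,0,0]]
  ]
}}

```text
clock: 23.55
position: [0.6319, 0.1187, 0.0375]
tool_rot: [3.141, -0.002, 1.307]
force: [1.6, 9.0, -3.5]
grip_width: 0.0197
finger_force: 119.0
```

>>> {"method": "carry_out", "body": {
  "rows": [
    [[0.001,0,0,0],[0.004,0,0,0],[0.008,0,0,0],[0.014,0,0,0],[0.02,0,0,0],[0.026,0,0,0],[0.032,0,0,0],[0.038,0,0,0],[0.044,0,0,0],[0.05,0,0,0],[0.055,0,0,0],[0.055,0,0,0]]
  ]
}}

```text
clock: 24.55
position: [0.646, 0.1714, 0.0372]
tool_rot: [-3.142, -0.001, 1.307]
force: [0.4, 0.2, -3.8]
grip_width: 0.0191
finger_force: 119.1
```

```bash
python3 - <<'E'
from h import *
vf();st()
yv=-.265;d=np.array([-np.sin(yv),np.cos(yv)]);n=np.array([np.cos(yv),np.sin(yv)])
c=np.array([.608,.0293])
t=c-.130*d-.0002*n;go(t[0],t[1],.135,yv+np.pi/2)
E
```

```text
t 24.55 lat,along,z [ -0.5  147.08 -37.8 ] F [ 0.3  0.3 -3.8] M [0.06 0.02 0.02] yaw 1.3067 w 0.0191
{'clock': 24.55, 'qpos': [-0.6302, 0.8509, 0.4617, 1.6101, -0.4878, 0.7975, -0.2224], 'position': [0.646, 0.1714, 0.0372], 'tool_rot': [-3.1415, -0.0006, 1.3067], 'force': [0.3912, 0.2211, -3.8262], 'moment': [0.0664, 0.0056, 0.0242], 'grip_width': 0.0191, 'finger_force': 119.1171}
shift [-0.277  0.    -0.098] twist 0.05
```

The go end was home with 9 N for about 0.4 s and is now drawn out. Next I lift over the clamp to the right mouth.

>>> {"method": "carry_out", "body": {
  "rows": [
    [[0,0,-0.04,0],[0,0,-0.08,0],[0,0,-0.108,0],[-0.03,0,-0.108,0],[-0.07,0,-0.108,0],[-0.11,0,-0.108,0],[-0.15,0,-0.108,0],[-0.19,0,-0.108,0],[-0.23,0,-0.108,0],[-0.26,0,-0.108,0],[-0.272,0,-0.108,0],[-0.272,0,-0.108,0]]
  ]
}}

```text
clock: 25.55
position: [0.5735, -0.0967, 0.1458]
tool_rot: [3.141, 0.001, 1.3]
force: [-0.8, -0.4, -3.4]
grip_width: 0.0195
finger_force: 119.3
```

>>> {"method": "carry_out", "body": {
  "rows": [
    [[0,0,0.04,0],[0,0,0.08,0],[0,0,0.1,0],[0,0,0.108,0],[0,0,0.108,0],[0,0,0.108,0]]
  ]
}}

```text
clock: 26.05
position: [0.5752, -0.0926, 0.0382]
tool_rot: [3.141, -0.0, 1.306]
force: [-0.1, -0.4, -3.3]
grip_width: 0.0191
finger_force: 119.1
```

```bash
python3 - <<'E'
from h import *
vf()
p=bot.grab_frame("side")
for l in("mouth_right","nogo_tip","go_tip"): print(l,[(np.round(d["position"]),round(d["conf"],2)) for d in bot.spot_point(p,l)[:2]])
save(p,"s7.png",(225,145,325,220),8)
E
```

```text
t 26.05 lat,along,z [   0.27 -126.19  -36.82] F [ 0.  -0.4 -3.3] M [ 0.03 -0.03  0.02] yaw 1.3056 w 0.0191
mouth_right [(array([279., 190.]), 0.64)]
nogo_tip [(array([284., 196.]), 0.63), (array([218., 204.]), 0.6)]
go_tip [(array([305., 226.]), 0.73), (array([194., 188.]), 0.64)]
```

View pics/s7.png

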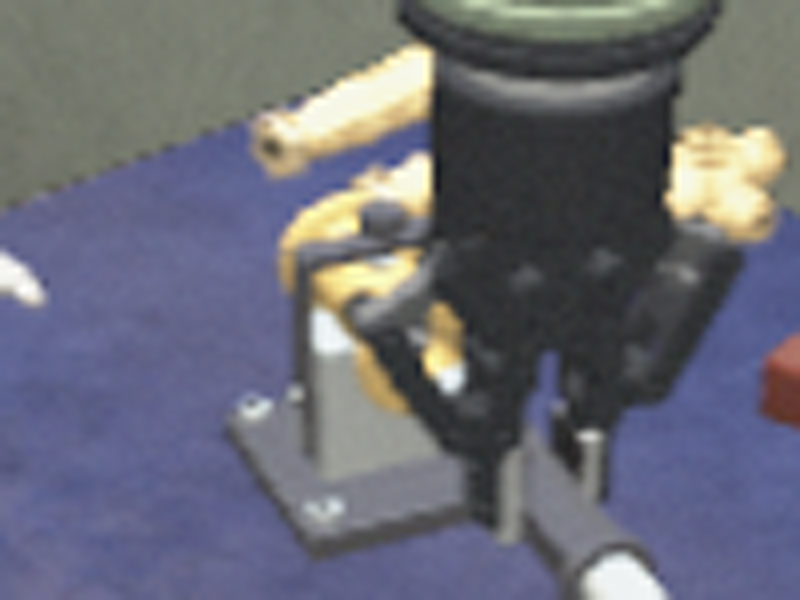

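The side crop shows the gripper and gauge in front of the right mouth, go end outward at (620,580), with nothing else near. Now I approach the right mouth.

>>> {"method": "carry_out", "body": {
  "rows": [
    [[0.004,-0.0005,0.0008,0],[0.008,-0.0005,0.0008,0],[0.012,-0.0005,0.0008,0],[0.015,-0.0005,0.0008,0],[0.018,-0.0005,0.0008,0],[0.019,-0.0005,0.0008,0],[0.019,-0.0005,0.0008,0]]
  ]
}}

```text
clock: 26.83
position: [0.5792, -0.0738, 0.0365]
tool_rot: [-3.142, 0.0, 1.306]
force: [0.4, -0.6, -3.7]
grip_width: 0.0192
finger_force: 119.1
```

>>> {"method": "carry_out", "body": {
  "rows": [
    [[0.0005,0,0,0],[0.001,0,0,0],[0.0015,0,0,0],[0.002,0,0,0],[0.002,0,0,0]]
  ]
}}

```text
clock: 27.25
position: [0.5796, -0.0722, 0.0365]
tool_rot: [-3.142, 0.0, 1.305]
force: [0.4, 1.3, -3.2]
grip_width: 0.0193
finger_force: 119.1
```

```bash
python3 -c "
from h import *
vf()"
```

```text
t 27.25 lat,along,z [  -0.8  -105.38  -38.5 ] F [-0.   1.4 -3.2] M [ 0.06 -0.03 -0.02] yaw 1.3055 w 0.0193
```

>>> {"method": "carry_out", "body": {
  "rows": [
    [[0.0005,0,0,0],[0.001,0,0,0],[0.0015,0,0,0],[0.002,0,0,0],[0.002,0,0,0]]
  ]
}}

```text
clock: 27.67
position: [0.5802, -0.0702, 0.0365]
tool_rot: [3.142, -0.0, 1.306]
force: [-0.1, 0.5, -3.8]
grip_width: 0.0192
finger_force: 119.2
```

```bash
python3 -c "
from h import *
vf()"
```

```text
t 27.67 lat,along,z [  -0.81 -103.28  -38.51] F [-0.2  0.4 -3.8] M [-0.07  0.03  0.04] yaw 1.3056 w 0.0192
```

>>> {"method": "carry_out", "body": {
  "rows": [
    [[-0.0005,0.0006,-0.0009,0],[-0.0005,0.0006,-0.0009,0],[0,0.0006,-0.0009,0],[0.0005,0.0006,-0.0009,0],[0.001,0.0006,-0.0009,0],[0.0015,0.0006,-0.0009,0],[0.0015,0.0006,-0.0009,0]]
  ]
}}

```text
clock: 28.25
position: [0.5811, -0.0689, 0.0374]
tool_rot: [-3.142, -0.0, 1.306]
force: [-0.5, -0.5, -3.7]
grip_width: 0.0191
finger_force: 119.2
```

```bash
python3 -c "
from h import *
vf()"
```

```text
t 28.25 lat,along,z [  -0.23 -101.77  -37.62] F [-0.3 -0.6 -3.7] M [0.02 0.02 0.03] yaw 1.3056 w 0.0191
```

>>> {"method": "carry_out", "body": {
  "rows": [
    [[0.0005,0,0,0],[0.001,0,0,0],[0.0015,0,0,0],[0.0015,0,0,0]]
  ]
}}

```text
clock: 28.58
position: [0.5815, -0.0674, 0.0374]
tool_rot: [-3.142, -0.0, 1.306]
force: [0.1, -0.5, -4.2]
grip_width: 0.0193
finger_force: 119.2
```

>>> {"method": "carry_out", "body": {
  "rows": [
    [[0.0005,0,0,0],[0.001,0,0,0],[0.0015,0,0,0],[0.0015,0,0,0]]
  ]
}}

```text
clock: 28.92
position: [0.5819, -0.066, 0.0374]
tool_rot: [-3.141, -0.0, 1.306]
force: [-0.5, 0.5, -3.9]
grip_width: 0.0193
finger_force: 119.2
```

```bash
python3 -c "
from h import *
vf()"
```

```text
t 28.92 lat,along,z [ -0.26 -98.77 -37.64] F [-0.6  0.3 -3.9] M [ 0.06 -0.05 -0.04] yaw 1.3056 w 0.0193
```

>>> {"method": "carry_out", "body": {
  "rows": [
    [[0.0005,0,0,0],[0.001,0,0,0],[0.001,0,0,0],[0.001,0,0,0]]
  ]
}}

```text
clock: 29.25
position: [0.582, -0.0656, 0.0374]
tool_rot: [-3.142, 0.0, 1.305]
force: [-1.5, -3.9, -3.4]
grip_width: 0.0195
finger_force: 119.3
```

```bash
python3 -c "
from h import *
vf()"
```

```text
t 29.25 lat,along,z [ -0.23 -98.35 -37.6 ] F [-0.4 -4.1 -3.4] M [-0.79  0.02  0.06] yaw 1.3051 w 0.0195
```

>>> {"method": "carry_out", "body": {
  "rows": [
    [[0.0005,0,0,0],[0.0008,0,0,0],[0.0008,0,0,0],[0.0008,0,0,0]]
  ]
}}

```text
clock: 29.58
position: [0.582, -0.0655, 0.0374]
tool_rot: [3.142, 0.001, 1.305]
force: [-3.2, -6.7, -2.9]
grip_width: 0.0193
finger_force: 119.3
```

```bash
python3 -c "
from h import *
vf()"
```

```text
t 29.58 lat,along,z [ -0.22 -98.29 -37.6 ] F [-1.3 -7.3 -2.9] M [-1.64  0.02 -0.03] yaw 1.3047 w 0.0193
```

>>> {"method": "carry_out", "body": {
  "rows": [
    [[0.0005,0,0,0],[0.0005,0,0,0],[0.0005,0,0,0],[0.0005,0,0,0],[0.0005,0,0,0],[0.0005,0,0,0],[0.0005,0,0,0],[0.0005,0,0,0],[0.0005,0,0,0],[0.0005,0,0,0],[0.0005,0,0,0],[0.0005,0,0,0]]
  ]
}}

```text
clock: 30.58
position: [0.582, -0.0655, 0.0374]
tool_rot: [-3.141, 0.002, 1.304]
force: [-2.4, -9.8, -2.5]
grip_width: 0.0194
finger_force: 119.3
```

>>> {"method": "carry_out", "body": {
  "rows": [
    [[-0.001,0,0,0],[-0.004,0,0,0],[-0.008,0,0,0],[-0.014,0,0,0],[-0.022,0,0,0],[-0.03,0,0,0],[-0.03,0,-0.03,0],[-0.03,0,-0.07,0],[-0.03,0,-0.108,0],[-0.03,0,-0.108,0]]
  ]
}}

```text
clock: 31.42
position: [0.5772, -0.0948, 0.1518]
tool_rot: [3.133, -0.002, 1.304]
force: [1.7, 0.1, -3.1]
grip_width: 0.0191
finger_force: 119.5
```

```bash
python3 - <<'E'
from h import *
vf()
go(.4373,-.0837,.145,2.6615)
E
```

```text
t 31.42 lat,along,z [   2.8  -127.83   76.78] F [ 1.6  0.6 -3.1] M [ 0.1  -0.15 -0.  ] yaw 1.3039 w 0.0191
shift [-0.0262 -0.1379  0.0056] twist -77.78
```

Pressed at about 10 N for a second, then withdrawn. Now back over the rest.

>>> {"method": "carry_out", "body": {
  "rows": [
    [[-0.026,-0.138,0,-77.7],[-0.026,-0.138,0,-77.7],[-0.026,-0.138,0,-77.7],[-0.026,-0.138,0,-77.7],[-0.026,-0.138,0,-77.7],[-0.026,-0.138,0,-77.7],[-0.026,-0.138,0,-77.7],[-0.026,-0.138,0,-77.7],[-0.026,-0.138,0,-77.7],[-0.026,-0.138,0,-77.7],[-0.026,-0.138,0,-77.7],[-0.026,-0.138,0,-77.7]]
  ]
}}

```text
clock: 32.42
position: [0.4344, -0.0824, 0.1453]
tool_rot: [3.141, 0.0, 2.666]
force: [-0.2, 0.1, -3.2]
grip_width: 0.0192
finger_force: 119.8
```

>>> {"method": "carry_out", "body": {
  "rows": [
    [[0,0,0,0],[0,0,0,0],[0,0,0,0]]
  ]
}}

```text
clock: 32.67
position: [0.4346, -0.0819, 0.1453]
tool_rot: [-3.142, 0.0, 2.659]
force: [-0.0, -0.0, -3.7]
grip_width: 0.0193
finger_force: 119.8
```

```bash
python3 - <<'E'
from h import *
st()
go(.4373,-.0837,.145,2.6615)
p0=np.array(bot.observe()["position"])
p=bot.grab_frame("wrist")
for l in("nogo_tip","gauge"):
    for d in bot.spot_point(p,l)[:1]: print(l,np.round(d["position"]),round(d["conf"],2),np.round(atz(p,d["position"],p0[2]+.036),4))
E
```

```text
{'clock': 32.6667, 'qpos': [-0.1298, 0.3371, 0.2245, 2.1336, -0.1169, 0.6821, 1.2613], 'position': [0.4346, -0.0819, 0.1453], 'tool_rot': [-3.1415, 0.0, 2.6587], 'force': [-0.0081, -0.0071, -3.6627], 'moment': [0.0317, 0.0203, -0.049], 'grip_width': 0.0193, 'finger_force': 119.777}
shift [-0.0033 -0.0004  0.0003] twist -0.16
nogo_tip [253. 133.] 0.61 [ 0.3766 -0.0524  0.1813]
gauge [255. 267.] 0.76 [ 0.4369 -0.0831  0.1813]
```

>>> {"method": "carry_out", "body": {
  "rows": [
    [[-0.0033,-0.0004,0.03,0],[-0.0033,-0.0004,0.065,0],[-0.0033,-0.0004,0.095,0],[-0.0033,-0.0004,0.115,0],[-0.0033,-0.0004,0.125,0],[-0.0033,-0.0004,0.13,0],[-0.0033,-0.0004,0.134,0],[-0.0033,-0.0004,0.134,0]]
  ]
}}

```text
clock: 33.48
position: [0.4377, -0.0837, 0.0117]
tool_rot: [3.141, 0.001, 2.661]
force: [-0.9, 0.1, -3.0]
grip_width: 0.0194
finger_force: 119.7
```

>>> {"method": "carry_out", "body": {
  "rows": [
    [[0,0,0.002,0],[0,0,0.004,0],[0,0,0.006,0],[0,0,0.0068,0],[0,0,0.0068,0]]
  ]
}}

```text
clock: 33.9
position: [0.4375, -0.0836, 0.0047]
tool_rot: [3.141, 0.0, 2.662]
force: [0.8, 0.7, -3.2]
grip_width: 0.0193
finger_force: 120.0
```

```bash
python3 -c "
from h import *
st()"
```

```text
{'clock': 33.9, 'qpos': [-0.0338, 0.6202, 0.1165, 2.2023, -0.2109, 0.3287, 1.3518], 'position': [0.4375, -0.0836, 0.0047], 'tool_rot': [3.1414, 0.0004, 2.6616], 'force': [0.8393, 0.6883, -3.2434], 'moment': [0.0815, -0.1302, -0.0016], 'grip_width': 0.0193, 'finger_force': 119.9864}
```

>>> {"method": "carry_out", "body": {
  "rows": [
    [[0,0,0.0005,0],[0,0,0.001,0],[0,0,0.001,0]]
  ]
}}

```text
clock: 34.15
position: [0.4376, -0.0836, 0.0045]
tool_rot: [3.141, 0.001, 2.662]
force: [-5.1, 2.2, 25.4]
grip_width: 0.0193
finger_force: 123.9
```

>>> {"method": "carry_out", "body": {
  "rows": [
    [[0,0,0.0005,0],[0,0,0.0007,0],[0,0,0.0007,0]]
  ]
}}

```text
clock: 34.4
position: [0.4376, -0.0836, 0.0044]
tool_rot: [3.141, 0.001, 2.661]
force: [-8.9, 2.8, 48.0]
grip_width: 0.0193
finger_force: 127.0
```

>>> {"method": "carry_out", "body": {
  "rows": [
    [[0,0,-0.0013,0],[0,0,-0.0015,0],[0,0,-0.0015,0]]
  ]
}}

```text
clock: 34.65
position: [0.4376, -0.0836, 0.0046]
tool_rot: [3.141, 0.0, 2.662]
force: [-2.1, 0.9, 9.3]
grip_width: 0.0193
finger_force: 121.4
```

>>> {"method": "carry_out", "body": {
  "rows": [
    [[0,0,0,0],[0,0,0,0],[0,0,0,0],[0,0,0,0],[0,0,0,0],[0,0,0,0]]
  ],
  "grip": 0.06
}}

```text
clock: 35.15
position: [0.4374, -0.0836, 0.0044]
tool_rot: [-3.142, -0.0, 2.662]
force: [0.9, 0.7, 0.4]
grip_width: 0.0604
finger_force: 0.0
```

>>> {"method": "carry_out", "body": {
  "rows": [
    [[0,0,-0.005,0],[0,0,-0.015,0],[0,0,-0.03,0],[0,0,-0.05,0],[0,0,-0.08,0],[0,0,-0.11,0],[0,0,-0.14,0],[0,0,-0.14,0]]
  ]
}}

```text
clock: 35.82
position: [0.4394, -0.084, 0.1497]
tool_rot: [3.138, 0.006, 2.661]
force: [0.1, -1.1, 0.9]
grip_width: 0.0603
finger_force: 0.0
```

```bash
python3 - <<'E'
from h import *
st()
P={n:bot.grab_frame(n) for n in("wrist","top","side")};o={}
for l in("go_tip","nogo_tip","gauge","rest_seat"):
  for n,p in P.items():
    print(l,n,[(np.round(d["position"],1).tolist(),round(d["conf"],2),np.round(atz(p,d["position"],.04),4).tolist()) for d in bot.spot_point(p,l)[:2]])
E
```

```text
{'clock': 35.8167, 'qpos': [-0.1357, 0.3342, 0.2377, 2.1236, -0.1228, 0.6893, 1.2739], 'position': [0.4394, -0.084, 0.1497], 'tool_rot': [3.1383, 0.0061, 2.661], 'force': [0.1489, -1.0504, 0.8629], 'moment': [0.0099, -0.1162, 0.0129], 'grip_width': 0.0603, 'finger_force': 0.0}
go_tip wrist [([324.1, 107.2], 0.75, [0.407, 0.0048, 0.04]), ([255.7, 256.4], 0.57, [0.5147, -0.1217, 0.04])]
go_tip top [([256.1, 228.4], 0.75, [0.4101, 0.008, 0.04])]
go_tip side [([278.3, 232.2], 0.94, [0.5055, -0.1227, 0.04]), ([247.7, 235.9], 0.68, [0.4357, -0.0869, 0.04])]
nogo_tip wrist [([250.2, 111.0], 0.93, [0.3791, -0.0565, 0.04]), ([426.0, 117.3], 0.85, [0.459, 0.088, 0.04])]
nogo_tip top []
nogo_tip side [([220.6, 236.7], 0.89, [0.3801, -0.0478, 0.04]), ([218.2, 206.3], 0.45, [0.4437, 0.0674, 0.04])]
gauge wrist [([381.5, 110.6], 0.73, [0.4339, 0.0514, 0.04]), ([253.6, 182.2], 0.61, [0.4403, -0.0851, 0.04])]
gauge top [([250.4, 150.0], 0.67, [0.6014, 0.0258, 0.04]), ([234.4, 215.4], 0.51, [0.4405, 0.0614, 0.04])]
gauge side [([248.6, 235.4], 0.84, [0.4386, -0.0867, 0.04]), ([217.0, 214.8], 0.64, [0.4204, 0.0357, 0.04])]
rest_seat wrist [([252.7, 180.9], 0.97, [0.4387, -0.0853, 0.04])]
rest_seat top []
rest_seat side [([246.4, 231.8], 0.88, [0.4423, -0.0718, 0.04])]
```

The gauge lies in the rest as at the start: the wrist view puts its origin within 2 mm of the seat, with both tips where they were. The fingers are clear, so I hand in.

```bash
python3 -c "
from h import *
print(bot.job_done())"
```

```text
the job is handed in; nothing more can be done
None
```

The go end went fully home in the left mouth (about 9 N) and was drawn out, the no-go end was refused on the right counterbore's floor (about 10 N for 1 s), and the gauge lies back in its rest; the job was handed in at about 36 s, and the verdict was not shown.

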